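Slide the plate reader's locked carriage home

ROBOT

A 6-joint arm with a two-finger parallel gripper is mounted at the origin on the work surface. World frame = base frame: x ahead of the robot, y to its left, z up, the work surface at z = 0. Lengths are in m, angles in rad, forces in N, time in s.
With the tool pointing down it reaches from about 0.425 to 0.95 m from the base axis. Payload 3.5 kg.
Tool frame: the origin (TCP) lies midway between the tips of the shut fingers; the grasp point (between the pads) lies 19 mm behind it; z points along the fingers, y is the line along which they close (so a half turn about z gives the same grasp; the last joint's range is limited). The gripper opens to 85 mm and grips with 20 to 120 N. Pads are 22 mm wide; open, the fingers measure 114 mm over their backs; the gripper's body (76 mm by 85 mm) begins 54 mm behind the grasp point. The pads swing forward as they close: fully open they stand 13 mm farther back than shut.
Start: joints at [-1.344, 0.286, 1.577, -0, 1.279, -0.15], TCP at [0.248, -0.628, 0.231] pointing down, gripper open.
Joint ranges: [-2.77, 2.77], [-0.9, 2.22], [0.21, 2.48], [-1.53, 4.67], [0.24, 2.81], [-2.84, 2.84]. Speed limits (rad/s): [2.79, 2.79, 3.14, 3.14, 3.14, 3.14].

INTERFACE

Orientations are given as a unit quaternion [x, y, z, w].
In Python, from plant import ctrl, cams, order gives the robot as it stands.
- The arm moves only by the tool move_arm, never from a script. Its argument "plan" is one flat list of numbers, 7 for each row, row after row: the shift along the world's x, y, z in mm, then the turn, a rotation vector about the world's x, y, z in degrees, then the finger opening in mm, from 0 to 85.4. A call has 1 to 12 rows; each row shifts and turns the commanded pose from where the row before left it; what a row does not reach is not made up. A row lasts 1/10 s, in which the tool goes at most 50 mm and 8.59 degrees, less where a joint would pass 70% of its speed; a pose out of reach is approached as far as the arm can. A call is refused whole if a number of a shift passes 50 or a number of a turn 8.59, either way. A call with a gripper value outside its range is refused whole. The fingers move at their own pace and stop on an object; "newtons" is the grip in N (left out, the last holds). Time passes only in rows, so rows that do not move let the fingers close. It gives the time, the measured TCP pose, the force, the opening and the grip force at its end, in the units of the state.
- ctrl.get_state(): the state, without advancing time (a new reading comes with each control period).
- cams.read_camera(name): name is "scene" or "side" or "wrist"; returns a dict with "color" (384x512x3 uint8, red, green, blue), "fov_y" (degrees; the focal length in pixels is half the picture's height over the tangent of half this angle, whatever the lens; pixels are square), "cx", "cy" (the principal point, pixels), "origin" and "orientation" of the camera in the world; the wrist camera has in their place "T_tool_cam" (4x4, takes a point from camera to tool coordinates, whose origin is the TCP and whose axes are the flange's). Camera axes: x right, y up, looking along -z (the intrinsics and any distortion apply to the point x, -y, -z); pixel columns grow to the right and rows downward; lengths in m; the calibration is good to about 2 mm. A picture is of the moment at which its call begins: read the wrist's pose just before it. There is no depth.
- order.sign_off(): hands the job in; it is judged then, once.
The state is a dict: "time": time; "qpos": joint angles; "dq": joint speeds; "joint_efforts": joint torques, N m; "eef_pos": TCP position; "tcp_rot": TCP orientation; "contact_force": force on the tool from outside, world axes, zero at the start; "wrist_torque": the same for the moment, N m; "opening": opening from 0.0 (shut) to 1.0 (fully open); "finger_force": force on a finger pad.
Only numpy, scipy, OpenCV 4.12 (cv2) and the standard library are available. Lean on these libraries where they do the work, as an engineer would, in place of code of your own. Each camera call takes 0.05 s, during which the arm holds its last target. There are 200 camera calls.

TASK

The plate reader's sample carriage is locked out at its loading position. With a fingertip press the orange thumb button on the carriage and, keeping it held down, slide the carriage into the reader until it meets its end stop; then let go so that the button springs right up and locks the carriage there. Pick nothing up: the sample plate stays seated in the carriage, and everything else on the bench stays where it is.

Things in the scene. Friction and masses are not known exactly. Their poses are not given: they have to be found in the camera images.
- reader: Plate reader, fixed: charcoal wedge housing 277 long, 240 wide, 68 high in front, 142 behind, with a tilted display (top about 190 high); before it a low loading bed 223 x 170 with two guide rods and a slotted rack. Origin: bench level under the bed's middle. x: the way the carriage slides in, y: across the bed, z: up. Bed: x = -115 to the housing's front face at x = +108.
- carriage (a joint): Travel (m) of the grey plate carriage along the reader's x: 0 = out at the loading position, where it starts locked; 0.126 = at the end stop. The rack has a slot every 9 mm; a tooth locks the carriage (1 mm play) in the slot it stands at while the button is up. Unlocked it slides with 1.2 N of friction.
- release (a joint): Travel (m) of the orange thumb button, straight down: 0 = up (locking), 0.008 = fully down. Its spring takes 2 N to start and 4.2 N fully down and lifts it again when let go. The tooth is clear of the rack from 0.005; let go between two slots, the button stays half down and locks at the next slot.
- button_top (a point): Middle of the flat face on top of the orange button; moves with it. Button 32 along the slide x 42 across; flat face 27 x 42, 46 above the bench when up, 38 when down (6 proud of the carriage apron round it). On its housing side stands a lip 5 thick, 4 high for the finger to push against. With the carriage home this point is 47 before the housing's face.
- nest (a point): Middle of the floor of the carriage's plate nest, 30 above the bench, 94 towards the housing from button_top; moves with the carriage. The nest's rim (top 36 above the bench) begins 46 from button_top. Axes as reader.
- plate_center (a point): Centre of the 96-well sample plate lying loose in the nest: white, 85.5 along the slide x 127.8 across x 14.4 high, coloured wells on top; its top is 44 above the bench. It rides along with the carriage through the slot (54 high). About 70 g.
- tip_box: Bystander: pipette-tip box, green base with clear lid, 80 x 118 x 86 high, standing loose beside the bed. Origin: middle of its underside.
- tube_rack: Bystander: blue rack 105 x 66 with small capped tubes, 43 high, loose beside the bed. Origin: middle of its underside.
- marker: Bystander: marker pen with blue cap, 135 long, 12 thick, lying loose in front of the bed. Origin: middle of its underside, its x axis along the pen.
- spare_plate: Bystander: spare 96-well plate with clear lid, 85.5 x 127.8 x 17.5 high, lying loose on the bench. Origin: middle of its underside.
- beaker: Bystander: small glass beaker, 68 across, 85 high, standing loose beside the housing. Origin: middle of its underside.
- pipette: Bystander: micropipette, 280 long, 26 thick, lying loose on the bench. Origin: underside, near its middle; its x axis points to the tip.
- wash_bottle: Bystander: white wash bottle with blue band and cap, 74 across, 195 high with its spout, standing loose. Origin: middle of its underside.
Mind the look-alikes: they are no part of the job. Leave any purple or yellow look-alike of the part that bears plate_center alone.

How it is judged:
On the way, in this order (a step that is already met when the one before it is completed fails the run):
1. the button is held down while the carriage slides along the rack (value of joint release above 0.0055 m and value of joint carriage between 0.03 and 0.11 m), for 0.1 s.
2. the carriage is pushed up to its end stop with the button still down (value of joint release above 0.0035 m and value of joint carriage above 0.1235 m), for 0.05 s.
At the end, for the whole second after the job is handed in: The carriage is within 2.5 mm of its end stop and at rest, the button is back up (within 1.5 mm) so that it is locked there, and the plate lies flat in its nest (value of joint carriage above 0.1235 m and value of joint release below 0.0015 m and velocity of joint carriage between -0.01 and 0.01 m/s and horizontal distance between plate_center and nest below 0.004 m and z of plate_center in the frame of nest below 0.0105 m); the robot touches nothing.
It fails at once if the sample plate is lifted or knocked out of its nest (z of plate_center in the frame of nest above 0.014 m or horizontal distance between plate_center and nest above 0.008 m).
It fails at once if something else on the bench is moved, lifted or knocked over (more than 20 mm) (distance of any of tip_box, tube_rack, marker, spare_plate, beaker, pipette, wash_bottle from where it was at the start of the episode above 0.02 m).
It also fails if it takes over 38 s, if anything falls off the work surface, if the arm or the gripper's body presses on something with over 40 N, if the wrist force passes 120 N, or if a joint passes its speed limit or range.

## Working session

There is one attempt and no reset: what is moved stays moved. The work goes in short steps, Python scripts to look and compute and a tool call to move; the robot and the scene stay as the last step left them, time stands still between calls to the robot, and variables do not carry over. Pictures are saved under pics/ and viewed, at most 10 in all, crops included, and the job is handed in when it is done.

Besides the shell and the picture viewer there is one more tool, called after "Emit:" in YAML: its name, and indented under it one key for each argument. move_arm: Moves the arm, as the interface text tells. Its arguments: {"type":"object","properties":{"plan":{"type":"array","items":{"type":"number"}},"newtons":{"type":"number"}},"required":["plan"]}

```bash
mkdir -p pics
python3 - <<'E'
from plant import ctrl,cams
import cv2,json,numpy as np
for n in ("scene","side"):
    r=cams.read_camera(n); im=r.pop("color"); cv2.imwrite(f"pics/{n}0.png",cv2.cvtColor(im,cv2.COLOR_RGB2BGR))
    print(n,{k:np.round(v,4).tolist() if not isinstance(v,str) else v for k,v in r.items()})
s=ctrl.get_state(); print(s["time"],s["eef_pos"],s["tcp_rot"])
E
```

```text
scene {'fov_y': 49.5951, 'cx': 259.5326, 'cy': 190.7163, 'origin': [1.0279, -1.0276, 0.8732], 'orientation': [0.4309, 0.0973, 0.2183, 0.8702]}
side {'fov_y': 51.9938, 'cx': 255.808, 'cy': 192.9291, 'origin': [0.072, 0.5305, 0.7899], 'orientation': [-0.1352, 0.3815, 0.868, -0.2877]}
0.1 [ 0.24825089 -0.62706633  0.23003952] [ 9.82303189e-01  1.87294662e-01 -4.90656512e-05 -1.07341687e-03]
```

View pics/scene0.png

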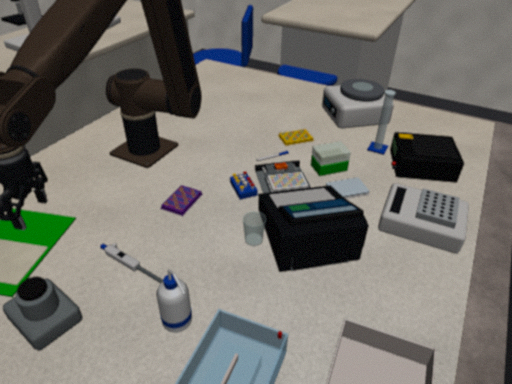

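View pics/side0.png

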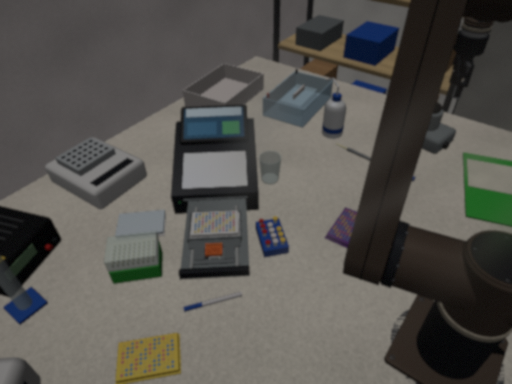

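The scene view shows the reader bed with the orange button at about (282,166); in the side view it is at about (214,250). Plate candidates in the side view are white in the carriage (215,222), spare (140,223), purple (345,228) and yellow (148,357). The white one behind the orange button in the bed fits the description. I'll measure and crop to confirm.

```bash
cat > h.py <<'E'
import numpy as np,cv2
from scipy.spatial.transform import Rotation as R
def rays(r,uv,T=None):
    f=192/np.tan(np.radians(r["fov_y"]/2)); uv=np.atleast_2d(uv).astype(float)
    d=np.c_[(uv[:,0]-r["cx"])/f,-(uv[:,1]-r["cy"])/f,-np.ones(len(uv))]
    if T is None: return np.array(r["origin"]),R.from_quat(r["orientation"]).apply(d)
    return T[:3,3],d@T[:3,:3].T
def plane(r,uv,z,T=None):
    o,d=rays(r,uv,T); return o+d*((z-o[2])/d[:,2])[:,None]
def tri(o1,d1,o2,d2):
    t=np.linalg.lstsq(np.c_[d1,-d2],o2-o1,rcond=None)[0]
    a,b=o1+t[0]*d1,o2+t[1]*d2; return (a+b)/2,np.linalg.norm(a-b)
def orange(im,box=None):
    h=cv2.cvtColor(im,cv2.COLOR_RGB2HSV); m=cv2.inRange(h,(4,150,110),(15,255,255))
    if box: k=np.zeros_like(m); k[box[1]:box[3],box[0]:box[2]]=255; m&=k
    return m
E
python3 - <<'E'
from plant import ctrl,cams
from h import *
O={}
for n,box,c in (("scene",(255,150,310,190),(225,120,385,220)),("side",(190,230,240,270),(160,190,270,290))):
    r=cams.read_camera(n); im=r["color"]; m=orange(im,box)
    k,l,st,ce=cv2.connectedComponentsWithStats(m)
    i=1+np.argmax(st[1:,4]); print(n,ce[i],st[i])
    ct=cv2.findContours((l==i).astype(np.uint8),0,2)[0][0]
    bp=cv2.boxPoints(cv2.minAreaRect(ct)); print("onplane",plane(r,ce[i],.046).round(4),"\n",plane(r,bp,.046).round(4)); 
    O[n]=rays(r,ce[i])
    x0,y0,x1,y1=c; cv2.imwrite(f"pics/{n}1.png",cv2.resize(cv2.cvtColor(im[y0:y1,x0:x1],cv2.COLOR_RGB2BGR),None,fx=5,fy=5,interpolation=2))
print(tri(O["scene"][0],O["scene"][1][0],O["side"][0],O["side"][1][0]))
E
```

```text
scene [280.453125 165.171875] [275 162  13   7  64]
onplane [[0.5389 0.1    0.046 ]] 
 [[0.5149 0.1022 0.046 ]
 [0.5485 0.1307 0.046 ]
 [0.5653 0.0993 0.046 ]
 [0.5323 0.0715 0.046 ]]
side [213.54310345 248.76724138] [206 245  16   9 116]
onplane [[0.5358 0.1058 0.046 ]] 
 [[0.5587 0.1079 0.046 ]
 [0.529  0.086  0.046 ]
 [0.5126 0.105  0.046 ]
 [0.5418 0.1265 0.046 ]]
(array([0.53735794, 0.10408596, 0.04313296]), np.float64(0.0005198901719902302))
```

View pics/side1.png

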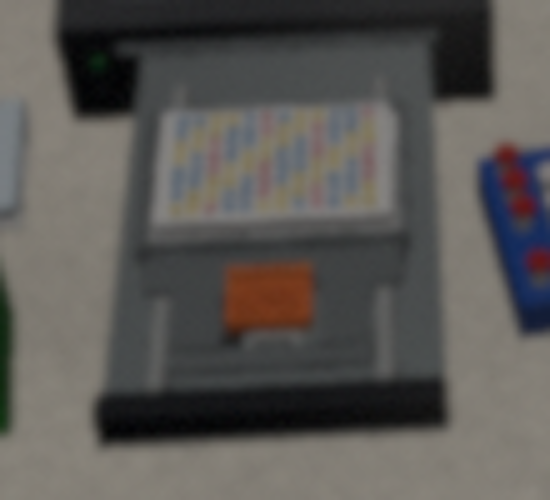

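The crop confirms it: the button is the orange rectangle at crop (270,297), i.e. side (214,249). The white plate sits in the nest just behind it, top corners at crop (160,110), (395,103), (400,222), (153,232). Next: slide direction.

Run:
```python
from plant import ctrl,cams
from h import *
r=cams.read_camera("side")
g=lambda p:np.array(p)/5+[160,190]-.4
P=plane(r,g([(160,110),(395,103),(400,222),(153,232)]),.044)[:,:2]; print(P.round(4))
c=P.mean(0); ax=(P[0]+P[1]-P[2]-P[3])/2; ay=(P[0]+P[3]-P[1]-P[2])/2
print("plate",c,"len",np.linalg.norm(ax),np.linalg.norm(ay),"yaw",np.degrees(np.arctan2(ax[1],ax[0])),np.degrees(np.arctan2(-ay[0],ay[1])))
b=np.array([.5374,.104]); v=c-b; print("btn->plate",np.linalg.norm(v),np.degrees(np.arctan2(v[1],v[0])))
s=ctrl.get_state(); print(R.from_quat(s["tcp_rot"]).as_matrix().round(3)); w=cams.read_camera("wrist"); print(np.array(w["T_tool_cam"]).round(4),w["fov_y"])
```

```text
[[ 0.6703  0.0432]
 [ 0.5716 -0.0356]
 [ 0.5159  0.0295]
 [ 0.6123  0.1086]]
plate [0.59253376 0.03641875] len 0.08652823079441108 0.12548766135693581 yaw -48.86668901475991 -51.010618218756356
btn->plate 0.0872178720561332 -50.7919362416815
[[ 0.93   0.368 -0.   ]
 [ 0.368 -0.93   0.001]
 [ 0.    -0.001 -1.   ]]
[[ 1.000e-04  9.484e-01  3.171e-01  8.170e-02]
 [ 1.000e+00 -4.000e-04  9.000e-04  1.000e-04]
 [ 1.000e-03  3.171e-01 -9.484e-01 -1.428e-01]
 [ 0.000e+00  0.000e+00  0.000e+00  1.000e+00]] 71.56564318620185
```

Emit:
move_arm:
  plan: [0,0,50,0,0,8,0,0,0,50,0,0,8,0,18,46,0,0,0,8,0,18,46,0,0,0,8,0,18,46,0,0,0,8,0,18,46,0,0,0,8,0,18,46,0,0,0,8,0,18,46,0,0,0,8,0,18,46,0,0,0,8,0,18,46,0,0,0,8,0,18,46,0,0,0,8,0,18,46,0,0,0,8,0]

```text
time: 1.5
eef_pos: [0.4286, -0.1657, 0.3316]
tcp_rot: [0.516, 0.857, 0.0, 0.001]
contact_force: [0.7, -0.2, 0.1]
opening: 0.001
finger_force: 0.0
```

Emit:
move_arm:
  plan: [18,45,0,0,0,6,0,18,45,0,0,0,6,0,18,45,0,0,0,0,0,18,45,0,0,0,0,0,18,45,-30,0,0,0,0,18,45,-40,0,0,0,0,0,0,-50,0,0,0,0,0,0,0,0,0,0,0,0,0,0,0,0,0,0]

```text
time: 2.4
eef_pos: [0.53, 0.0875, 0.2229]
tcp_rot: [0.426, 0.905, -0.001, -0.001]
contact_force: [1.0, 0.4, 1.4]
opening: -0.0
finger_force: 0.0
```

Run:
```python
from plant import ctrl,cams
from h import *
s=ctrl.get_state(); w=cams.read_camera("wrist"); im=w["color"]
M=np.eye(4); M[:3,:3]=R.from_quat(s["tcp_rot"]).as_matrix(); M[:3,3]=s["eef_pos"]; T=M@np.array(w["T_tool_cam"])
print(s["eef_pos"],s["contact_force"])
k,l,st,ce=cv2.connectedComponentsWithStats(orange(im)); i=1+np.argmax(st[1:,4])
ct=cv2.findContours((l==i).astype(np.uint8),0,2)[0][0]; bp=cv2.boxPoints(cv2.minAreaRect(ct))
p=plane(w,bp,.046,T)[:,:2]; print(ce[i],st[i],plane(w,ce[i],.046,T).round(4)); print(bp.round(1),p.round(4))
for a in (p[1]-p[0],p[2]-p[1]): print(np.linalg.norm(a),np.degrees(np.arctan2(a[1],a[0])))
np.save("T.npy",T); cv2.imwrite("pics/w0.png",cv2.cvtColor(im,cv2.COLOR_RGB2BGR))
```

```text
[0.52997177 0.08753658 0.2229027 ] [1.01578185 0.35391709 1.42598525]
[270.96102314 166.00365408] [255 154  33  25 821] [[0.5382 0.1053 0.046 ]]
[[255. 154.]
 [287. 154.]
 [287. 178.]
 [255. 178.]] [[0.5137 0.1043]
 [0.5435 0.1289]
 [0.5634 0.1065]
 [0.5328 0.0811]]
0.03864798011050516 39.6066284579094
0.030038781228708976 -48.344369909320456
```

View pics/w0.png

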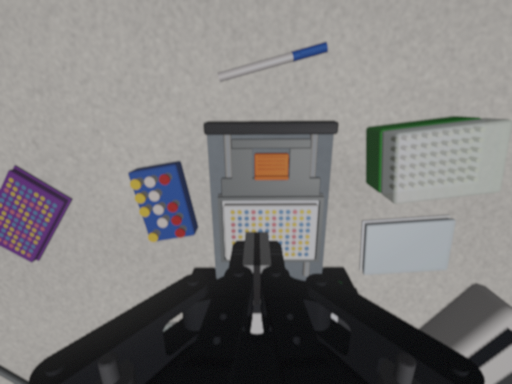

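The wrist view shows the button at (271,166), with the white plate behind it at (271,230) and the bed front bar across (205..337,127). Nothing is near the slide path. I'll refine the slide axis from the plate's edges and the bed's side edges.

Run:
```python
from plant import cams
from h import *
w=cams.read_camera("wrist"); im=w["color"]; T=np.load("T.npy")
g=cv2.cvtColor(im,cv2.COLOR_RGB2GRAY).astype(float)
ang=lambda a:np.degrees(np.arctan2(a[1],a[0]))
def edges(r,lo,hi,sgn):   # subpixel column of strongest gradient
    d=sgn*np.diff(cv2.GaussianBlur(g,(0,0),1)[r,lo:hi]); return lo+.5+np.argmax(d)
for nm,rows,L,Rr,s,z in (("plate",range(206,228),(214,234),(308,328),1,.044),("bed",range(140,196),(200,218),(324,342),-1,.02)):
    E=[]
    for (lo,hi),sg in ((L,s),(Rr,-s)):
        pts=np.array([(edges(r,lo,hi,sg),r) for r in rows]); P=plane(w,pts,z,T)[:,:2]
        vx,vy,x0,y0=cv2.fitLine(P.astype(np.float32),cv2.DIST_HUBER,0,.01,.01).ravel(); 
        if vx<0: vx,vy=-vx,-vy
        E.append((ang((vx,vy)),P.mean(0)))
    print(nm,[e[0] for e in E],"width",np.linalg.norm(E[0][1]-E[1][1]),"mid",(E[0][1]+E[1][1])/2,"perp",ang(E[1][1]-E[0][1]))
```

```text
plate [np.float32(-49.452316), np.float32(-49.824608)] width 0.12233567397554558 mid [0.58001525 0.05142994] perp 39.630431246121944
bed [np.float32(-49.74342), np.float32(-49.94651)] width 0.1606011492888513 mid [0.54154115 0.09725982] perp 39.611576587122926
```

Emit:
move_arm:
  plan: [0,0,0,0,0,0.7,0,0,0,0,0,0,0,0]

```text
time: 2.7
eef_pos: [0.5318, 0.087, 0.226]
tcp_rot: [0.421, 0.907, 0.001, 0.002]
contact_force: [0.6, 0.5, -0.5]
opening: 0.002
finger_force: 0.0
```

Emit:
move_arm:
  plan: [2,6,-50,0,0,0,0,2,6,-50,0,0,0,0,1,7,-45,0,0,0,0,0,0,0,0,0,0,0,0,0,0,0,0,0,0]

```text
time: 3.2
eef_pos: [0.5359, 0.1063, 0.0798]
tcp_rot: [0.42, 0.907, -0.0, 0.0]
contact_force: [-0.0, 0.0, 0.3]
opening: -0.001
finger_force: 0.0
```

Run:
```python
from plant import ctrl,cams
from h import *
A=[]
for j in range(4):
    s=ctrl.get_state(); w=cams.read_camera("wrist"); im=w["color"]
    M=np.eye(4); M[:3,:3]=R.from_quat(s["tcp_rot"]).as_matrix(); M[:3,3]=s["eef_pos"]; T=M@np.array(w["T_tool_cam"])
    k,l,st,ce=cv2.connectedComponentsWithStats(orange(im)); i=1+np.argmax(st[1:,4])
    print(s["time"],s["eef_pos"].round(4),s["contact_force"].round(2),st[i],plane(w,ce[i],.046,T).round(4))
cv2.imwrite("pics/w1.png",cv2.cvtColor(im,cv2.COLOR_RGB2BGR))
r=cams.read_camera("side"); cv2.imwrite("pics/side2.png",cv2.resize(cv2.cvtColor(r["color"][150:280,150:290],cv2.COLOR_RGB2BGR),None,fx=4,fy=4,interpolation=2))
```

```text
3.2 [0.5359 0.1063 0.0798] [-0.01  0.02  0.26] [ 230  203   57   43 1949] [[0.5363 0.1078 0.046 ]]
3.25 [0.5375 0.1063 0.0816] [-0.51  0.99 -0.16] [ 228  200   57   44 2085] [[0.5364 0.107  0.046 ]]
3.3 [0.5382 0.1063 0.0826] [-0.03  0.4  -0.68] [ 227  199   57   44 2116] [[0.5364 0.1066 0.046 ]]
3.35 [0.5383 0.1063 0.0828] [ 0.88 -0.78 -0.24] [ 227  199   57   43 2109] [[0.5365 0.1065 0.046 ]]
```

View pics/w1.png

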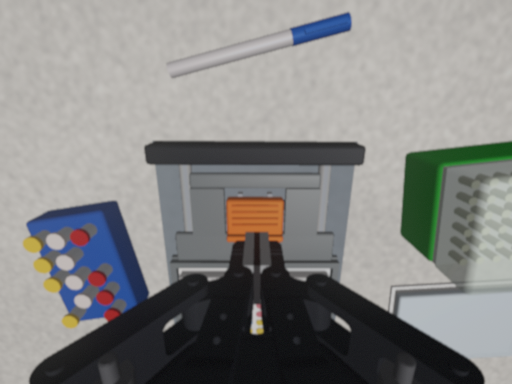

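View pics/side2.png

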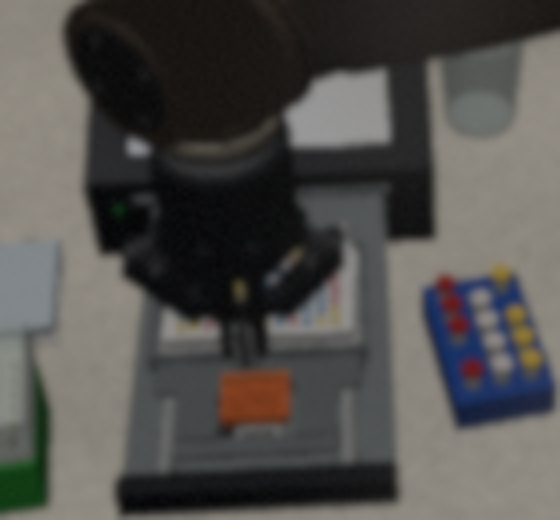

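The button spans (227..284, 199..242) in the wrist view and the shut fingertips are centred on it across. The side view shows the tips above and just housing-side of it. I'll shift back about 4.5 mm and descend to just above the face.

Emit:
move_arm:
  plan: [-3,3.5,-20,0,0,0,0,0,0,-14,0,0,0,0,0,0,0,0,0,0,0,0,0,0,0,0,0,0,0,0,0,0,0,0,0]

```text
time: 3.95
eef_pos: [0.5329, 0.11, 0.0458]
tcp_rot: [0.42, 0.907, 0.0, 0.0]
contact_force: [-0.3, -0.9, 1.7]
opening: 0.001
finger_force: 0.7
```

Emit:
move_arm:
  plan: [1,-1,-3,0,0,0,0,0,0,-3,0,0,0,0,0,0,0,0,0,0,0,0,0,0,0,0,0,0,0,0,0,0,0,0,0]

```text
time: 4.45
eef_pos: [0.5343, 0.109, 0.0395]
tcp_rot: [0.42, 0.907, 0.0, 0.001]
contact_force: [1.0, -0.3, 3.8]
opening: -0.002
finger_force: 1.6
```

Emit:
move_arm:
  plan: [0,0,-1.5,0,0,0,0,2.6,-3,0,0,0,0,0,2.6,-3.1,0,0,0,0,0,5.2,-6.1,0,0,0,0,0,5.2,-6.1,0,0,0,0,0,5.2,-6.1,0,0,0,0,0,2.6,-3.1,0,0,0,0,0,0,0,0,0,0,0,0,0,0,0,0,0,0,0]

```text
time: 5.35
eef_pos: [0.5577, 0.0811, 0.038]
tcp_rot: [0.42, 0.907, 0.0, 0.001]
contact_force: [1.3, -0.9, 5.5]
opening: -0.001
finger_force: 2.5
```

Run:
```python
from plant import ctrl,cams
from h import *
s=ctrl.get_state(); w=cams.read_camera("wrist"); im=w["color"]
print(s["eef_pos"].round(4),s["contact_force"].round(2))
r=cams.read_camera("side")
a=cv2.resize(r["color"][150:280,170:270],(400,520)); cv2.imwrite("pics/m1.png",cv2.cvtColor(np.hstack([a,cv2.resize(im[120:300,180:330],(400,520))]),cv2.COLOR_RGB2BGR))
```

```text
[0.5577 0.0811 0.038 ] [ 1.26 -0.86  5.49]
```

View pics/m1.png

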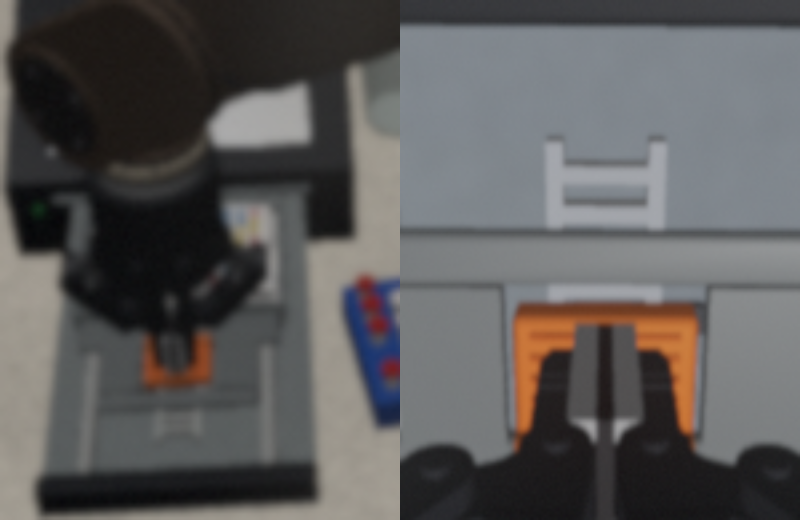

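The picture shows the fingertip on the depressed button and the rack uncovered in front, so the carriage is moving with it. Continue.

Emit:
move_arm:
  plan: [2.6,-3,0,0,0,0,0,5.2,-6.1,0,0,0,0,0,5.2,-6.1,0,0,0,0,0,5.2,-6.1,0,0,0,0,0,5.2,-6.1,0,0,0,0,0,5.2,-6.1,0,0,0,0,0,5.2,-6.1,0,0,0,0,0,5.2,-6.1,0,0,0,0,0,5.2,-6.1,0,0,0,0,0,2.6,-3.1,0,0,0,0,0,0,0,0,0,0,0,0,0,0,0,0,0,0,0]

```text
time: 6.65
eef_pos: [0.604, 0.026, 0.038]
tcp_rot: [0.42, 0.907, -0.0, 0.001]
contact_force: [-1.3, -2.0, 5.9]
opening: 0.0
finger_force: 2.9
```

Emit:
move_arm:
  plan: [2.6,-3.05,0,0,0,0,0,2.6,-3.05,0,0,0,0,0,2.6,-3.05,0,0,0,0,0,1.9,-2.3,0,0,0,0,0,0,0,0,0,0,0,0,0,0,0,0,0,0,0]

```text
time: 7.25
eef_pos: [0.6134, 0.0148, 0.0381]
tcp_rot: [0.42, 0.907, -0.0, 0.0]
contact_force: [-1.0, -1.6, 6.5]
opening: 0.002
finger_force: 3.2
```

Emit:
move_arm:
  plan: [1.3,-1.5,0,0,0,0,0,1.3,-1.5,0,0,0,0,0,1.3,-1.5,0,0,0,0,0,0,0,0,0,0,0,0,0,0,0,0,0,0,0]

```text
time: 7.75
eef_pos: [0.6155, 0.0124, 0.038]
tcp_rot: [0.42, 0.907, 0.0, -0.003]
contact_force: [-5.0, 3.7, 11.1]
opening: 0.004
finger_force: 5.4
```

Emit:
move_arm:
  plan: [0,0,0,0,0,0,0,0,0,4,0,0,0,0,0,0,5,0,0,0,0,0,0,10,0,0,0,0,0,0,25,0,0,0,0,-6,7,40,0,0,0,0,-13,15,40,0,0,0,0,-20,24,30,0,0,0,0,-20,24,0,0,0,0,0,0,0,0,0,0,0,0,0,0,0,0,0,0,0]

```text
time: 8.85
eef_pos: [0.5579, 0.0807, 0.1914]
tcp_rot: [0.42, 0.908, -0.0, 0.0]
contact_force: [0.2, -0.3, -0.5]
opening: -0.001
finger_force: 0.0
```

Run:
```python
from plant import ctrl,cams
from h import *
for j in range(3):
    s=ctrl.get_state(); w=cams.read_camera("wrist"); im=w["color"]
M=np.eye(4); M[:3,:3]=R.from_quat(s["tcp_rot"]).as_matrix(); M[:3,3]=s["eef_pos"]; T=M@np.array(w["T_tool_cam"])
print(s["time"],s["eef_pos"].round(4),s["contact_force"].round(2))
k,l,st,ce=cv2.connectedComponentsWithStats(orange(im)); i=1+np.argmax(st[1:,4]); p=plane(w,ce[i],.046,T)[0]
print(st[i],p.round(4),"travel est",(p[:2]-[.5365,.1065])@[.647,-.763])
cv2.imwrite("pics/w2.png",cv2.cvtColor(im,cv2.COLOR_RGB2BGR))
```

```text
8.95 [0.5583 0.08   0.1908] [ 0.34 -0.43 -0.17]Traceback (most recent call last):
  File "<stdin>", line 7, in <module>
    return _wrapfunc(a, 'argmax', axis=axis, out=out, **kwds)
    return bound(*args, **kwds)
ValueError: attempt to get argmax of an empty sequence
```

The gripper hides the button from here; back off further along the slide line.

Emit:
move_arm:
  plan: [-22,26,0,0,0,0,0,-22,26,0,0,0,0,0,-21,24,0,0,0,0,0,0,0,0,0,0,0,0,0,0,0,0,0,0,0]

```text
time: 9.5
eef_pos: [0.4936, 0.1564, 0.1911]
tcp_rot: [0.42, 0.907, -0.0, 0.0]
contact_force: [0.8, 0.1, 0.7]
opening: -0.001
finger_force: 0.0
```

Run:
```python
from plant import ctrl,cams
from h import *
O=[]
for n,b in (("scene",None),("side",(170,170,270,270))):
    r=cams.read_camera(n); im=r["color"]; 
    k,l,st,ce=cv2.connectedComponentsWithStats(orange(im,b or (255,140,330,200)))
    if k>1:
        i=1+np.argmax(st[1:,4]); p=plane(r,ce[i],.046)[0]; print(n,st[i],p.round(4),"travel",(p[:2]-([.5389,.1] if n=="scene" else [.5358,.1058]))@[.647,-.763])
        O+=rays(r,ce[i])
a=cv2.resize(im[140:280,160:280],(480,560),interpolation=2)
if len(O)==4: print(tri(O[0],O[1][0],O[2],O[3][0]))
cv2.imwrite("pics/s3.png",cv2.cvtColor(a,cv2.COLOR_RGB2BGR))
s=ctrl.get_state(); print(s["time"],s["eef_pos"].round(4))
```

```text
scene [284 183  13   6  64] [0.6191 0.0059 0.046 ] travel 0.12374140224316646
9.6 [0.4941 0.1558 0.1914]
```

View pics/s3.png

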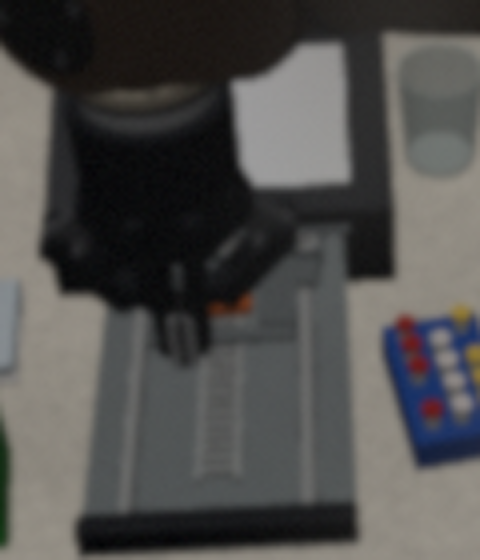

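The scene view gives travel of about 124–126 mm. The side view shows the button at crop (232,303), partly hidden by the gripper. I'll clear the arm aside to check the button height and the plate.

Emit:
move_arm:
  plan: [0,0,50,0,0,0,0,0,0,50,0,0,0,0,0,0,30,0,0,0,0,-8,-45,0,0,0,0,0,-8,-45,0,0,0,0,0,-8,-45,0,0,0,0,0,-8,-45,0,0,0,0,0,-8,-45,0,0,0,0,0,-8,-45,0,0,0,0,0,-8,-45,0,0,0,0,0,-8,-45,0,0,0,0,0,0,0,0,0,0,0,0]

```text
time: 10.8
eef_pos: [0.428, -0.209, 0.3213]
tcp_rot: [0.424, 0.906, -0.001, -0.0]
contact_force: [0.4, 0.1, -0.2]
opening: -0.002
finger_force: 0.0
```

Run:
```python
from plant import ctrl,cams
from h import *
O=[]
for n,b,ref in (("scene",(255,140,330,200),[.5389,.1]),("side",(170,170,270,270),[.5358,.1058])):
    r=cams.read_camera(n); im=r["color"]
    k,l,st,ce=cv2.connectedComponentsWithStats(orange(im,b))
    if k>1:
        i=1+np.argmax(st[1:,4]); p=plane(r,ce[i],.046)[0]; print(n,ce[i],st[i],p.round(4),"travel",(p[:2]-ref)@[.647,-.763],"across",(p[:2]-ref)@[.763,.647])
        O+=rays(r,ce[i])
if len(O)==4: print(tri(O[0],O[1][0],O[2],O[3][0]))
cv2.imwrite("pics/s4.png",cv2.cvtColor(cv2.resize(im[140:280,160:300],(560,560),interpolation=2),cv2.COLOR_RGB2BGR))
s=ctrl.get_state(); print(s["time"],s["eef_pos"].round(4))
```

```text
scene [290.12307692 185.61538462] [284 183  13   6  65] [0.619 0.006 0.046] travel 0.12350147196992838 across 0.00027578025744596856
side [214.51612903 212.31182796] [208 209  14   8  93] [0.6173 0.0102 0.046 ] travel 0.12564022890140936 across 0.0003104588514309726
(array([0.61827952, 0.00873457, 0.0440824 ]), np.float64(0.0007794642056311106))
10.9 [ 0.4289 -0.205   0.3213]
```

View pics/s4.png

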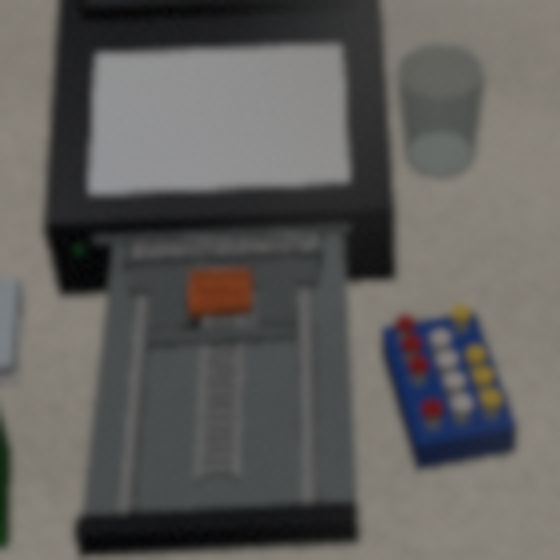

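The carriage is home: the triangulated button travel is 125 mm. The button height is 44.1 mm against 43.1 mm at the start, so it is fully up. The plate is inside the slot and the arm is clear.

```bash
python3 -c "
from plant import order
print(order.sign_off())"
```

```text
the job is handed in; nothing more can be done
None
```

I slid the carriage into the reader to its end stop with the button held down, then let the button spring back up to lock it, and handed the job in; the camera check gave about 125 mm of travel and the button at its starting height, but sign-off returned no verdict.

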